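# Close and lock the hatch of the router's control case

## Task

Push the hatch of the grey control case down until it is fully shut, then set a fingertip in the slot of its round quarter-turn fastener and turn it clockwise, seen from above, a quarter turn to its stop so that the hatch is locked. Work with the fingertips only, nothing needs gripping: lift nothing, never swing the hatch further open, and leave the cone, the cup and the wooden block where they stand. Finish with the robot clear of everything.

Things in the scene. Friction and masses are not known exactly. Their poses are not given: they have to be found in the camera images.
- case: Grey steel control case, fixed, 260 (own x) by 340 (own y) by 100 mm high, open on top under the hatch. Origin: centre of its underside, z up. Its front (own -x side) faces the robot, turned by up to 0.35 rad. The hatch's hinge line runs along own y at own x = +100 mm, z = 100 mm; behind it lies a fixed strip 34 mm wide, top at z = 106 mm.
- hatch (a joint): Opening angle of the hatch, rad: 0 = shut (hard stop), grows as its front edge rises; starts 0.2 to 0.5. Aluminium plate 6 mm thick, 336 mm wide, 0.4 kg, reaching forwards from the hinge. The hinge is stiff: it stays where left; 1 to 4 N down near the front edge closes it.
- hatch_edge (a point): Middle of the hatch's front (free) edge, on its top face, 230 mm from the hinge line; 106 mm above the table when shut. Axes: x along the plate towards the hinge, y along the edge, z out of the top face. The plate is bare from 49 to 168 mm to each side of this middle.
- fastener (a joint): Turn angle of the fastener, rad: 0 = open, 1.571 = locked (hard stop); grows clockwise seen from above; starts 0 to 0.15. Turning needs about 0.12 N m; it stays where left. A cam under it hooks below a lip inside the case's front wall: it locks only with the hatch shut, and the hatch cannot shut once it is turned.
- slot (a point): Centre of the slot's floor, on the turning axis, 180 mm from the hinge line, midway across the hatch, 4 mm above the plate's top face (110 mm above the table when shut). Straight slot right across the fastener: 28 mm wide, 16 mm deep, 78 mm long. Axes turn with the fastener: y along the slot, z up out of the hatch. Open: slot along the case's y; locked: along its x.
- cone: Bystander: grey clay-coloured modelling cone, 68 mm across the foot, 120 mm high, standing beside the case. Origin at the centre of its foot. Loose, 0.3 kg.
- cup: Bystander: empty white cup, 72 mm across, 85 mm high, standing beside the case. Origin at the centre of its foot. Loose, 0.12 kg.
- block: Bystander: wooden block, 90 by 45 by 30 mm high, lying beside the case. Origin at the centre of its underside. Loose, 0.08 kg.
- collar (a point): Centre of the collar's top rim, on the fastener's axis, 20 mm above the plate's top face (126 mm above the table when shut). Fixed round black collar on the hatch, 80 mm inside and 98 mm outside diameter; the fastener, a steel disc 78 mm across, sits in it with its top flush with the rim. Axes as hatch_edge.

How it is judged:
On the way, in this order (a step that is already met when the one before it is completed fails the run):
1. the hatch is pushed shut (within 0.03 rad) with the fastener still open (value of joint hatch below 0.03 rad and value of joint fastener below 0.6 rad), for 0.2 s.
2. the fastener is turned to within 0.15 rad of its stop with the hatch shut (value of joint fastener above 1.42 rad and value of joint hatch below 0.03 rad), for 0.2 s.
At the end, for the whole second after the job is handed in: The hatch is shut (within 0.03 rad), the fastener is turned to within 0.15 rad of its locked stop and at rest (all of step 2 and velocity of joint fastener between -0.05 and 0.05 rad/s); the robot touches nothing.
It fails at once if the hatch is swung further open (beyond 0.65 rad) (value of joint hatch above 0.65 rad).
It fails at once if the cone is lifted, tipped or moved more than 25 mm (distance of cone from where it was at the start of the episode above 0.025 m or angle between cone's own z axis and vertical above 0.4 rad).
It fails at once if the cup is lifted, tipped or moved more than 25 mm (distance of cup from where it was at the start of the episode above 0.025 m or angle between cup's own z axis and vertical above 0.4 rad).
It fails at once if the block is lifted or moved more than 25 mm (distance of block from where it was at the start of the episode above 0.025 m).
It also fails if it takes over 45 s, if anything falls off the work surface, if the arm or the gripper's body presses on something with over 40 N, if the wrist force passes 120 N, or if a joint passes its speed limit or range.

## Robot

A 6-joint arm with a two-finger parallel gripper is mounted at the origin on the work surface. World frame = base frame: x ahead of the robot, y to its left, z up, the work surface at z = 0. Lengths are in m, angles in rad, forces in N, time in s.
With the tool pointing down it reaches from about 0.35 to 0.775 m from the base axis. Payload 5.5 kg.
Tool frame: the origin (TCP) lies at the very end of the fingers, on their centre line; the grasp point (between the pads) lies behind it (env.hold_point_z is the z of the grasp point in the tool frame, in m); z points along the fingers, y is the line along which they close (so a half turn about z gives the same grasp; the last joint's range is limited). The gripper opens to 85 mm and grips with 20 to 120 N. Pads are 22 mm wide; open, the fingers measure 114 mm over their backs; the gripper's body (76 mm by 85 mm) begins 54 mm behind the grasp point. The pads swing forward as they close: fully open they stand 13 mm farther back than shut.
Start: joints at [-1.453, 0.313, 0.046, 1.304, 0, 1.431], TCP at [0.147, -0.556, 0.231] pointing down, gripper open.
Joint ranges: [-2.76, 2.76], [-0.86, 1.69], [-1.03, 1.26], [-2.2, 2.34], [-1.47, 1.5], [-3.14, 3.14]. Speed limits (rad/s): [2.57, 2.57, 3.14, 3.14, 3.14, 3.14].

## Interface

Orientations are given as a unit quaternion [w, x, y, z].
In Python, from workcell import env gives the robot as it stands.
- The arm moves only by the tool arm_command, never from a script. Its argument "rows" is a list of rows, each an object with "delta_pos": the shift along the tool's x, y, z scaled (see below), a list of three; "rot": the turn, a rotation vector about the tool's x, y, z scaled (see below), a list of three; "fingers": the closure, from 0 (fully open) to 1 (shut). A call has 1 to 20 rows; each row shifts and turns the commanded pose from where the row before left it, along the tool's axes as they then stand; what a row does not reach is not made up. The controller multiplies each number of a shift by 0.02 m and each number of a turn by 360 degrees. A row lasts 1/10 s, in which the tool goes at most 50 mm and 8.59 degrees, less where a joint would pass 70% of its speed; a pose out of reach is approached as far as the arm can. A call with a number of a shift or a turn outside -1 to 1 is refused whole. A call with a gripper value outside its range is refused whole. The fingers move at their own pace and stop on an object; "squeeze" is the grip in N (left out, the last holds). Time passes only in rows, so rows that do not move let the fingers close. It gives the time, the measured TCP pose, the force and the opening at its end, in the units of the state.
- env.get_state(): the state, without advancing time (a new reading comes with each control period).
- env.read_camera(name): name is "scene" or "side" or "wrist"; returns (picture, depth): 400x640x3 uint8, blue, green, red; 400x640 float32, m along the optical axis (not along the pixel's ray), 0 where there is no reading.
- env.get_calibration(name): a dict with "mtx" (3x3 intrinsics, pixels), "R" (3x3) and "t" (3): a world point X has camera coordinates R X + t. Camera axes: x right, y down, z forward; pixel columns grow to the right and rows downward; lengths in m; the calibration is good to about 2 mm. The wrist camera is an equidistant fisheye: a pixel r from the principal point sees the ray r / f radians off the axis. A picture is of the moment at which its call begins: read the wrist's pose just before it. get_calibration takes no time and is no camera call; for the wrist camera it gives the pose at the moment of the call.
- env.hand_in(): hands the job in, once; it reports no verdict.
The state is a dict: "clock": time; "joint_pos": joint angles; "qvel": joint speeds; "tau": joint torques, N m; "tcp_pos": TCP position; "orientation": TCP orientation; "wrist_force": force on the tool from outside, world axes, zero at the start; "ft_torque": the same for the moment, N m; "finger_gap": finger opening in m.
Only numpy, scipy, OpenCV 4.12 (cv2) and the standard library are available. Lean on these libraries where they do the work, as an engineer would, in place of code of your own. Each camera call takes 0.05 s, during which the arm holds its last target. There are 200 camera calls.

## Working session

There is one attempt and no reset: what is moved stays moved. The work goes in short steps, Python scripts to look and compute and a tool call to move; the robot and the scene stay as the last step left them, time stands still between calls to the robot, and variables do not carry over. Pictures are saved under pics/ and viewed, on a budget of 10 in all, crops included, one or two more only if the job needs it, and the job is handed in when it is done.

Besides the shell and the picture viewer there is one more tool, called after "Emit:" as name(argument=value, ...) on one line, values as JSON. arm_command: Moves the arm, as the interface text tells. Shifts and turns lie within -1 to 1; 1 stands for 0.02 m of shift or 360 degrees of turn. Its arguments: {"type":"object","properties":{"rows":{"type":"array","items":{"type":"object","properties":{"delta_pos":{"type":"array","items":{"type":"number","minimum":-1,"maximum":1}},"rot":{"type":"array","items":{"type":"number","minimum":-1,"maximum":1}},"fingers":{"type":"number"}}}},"squeeze":{"type":"number"}},"required":["rows"]}

```bash
ls; mkdir -p pics; python3 - <<'E'
from workcell import env
import cv2,numpy as np
s=env.get_state();print(s)
print(env.hold_point_z)
for n in("scene","side"):
    p,d=env.read_camera(n);cv2.imwrite(f"pics/{n}0.png",p);np.save(f"pics/{n}0d.npy",d)
    print(n,env.get_calibration(n))
E
```

```text
pics
{'clock': 0.0, 'joint_pos': array([-1.45259682e+00,  3.14006742e-01,  4.49520232e-02,  1.30360880e+00,
       -3.76759283e-07,  1.43118105e+00]), 'qvel': array([ 0.00139688, -0.00106902, -0.00101973, -0.00067578, -0.00199351,
        0.00117476]), 'tau': array([-4.55573272e-04, -4.80627573e+01,  2.98532653e+01,  1.94623950e-02,
       -1.59985361e-04,  4.36499477e-06]), 'tcp_pos': array([ 0.14652589, -0.55547105,  0.23039425]), 'orientation': array([-9.33543491e-04,  9.91702509e-01,  1.28550621e-01,  9.80826758e-06]), 'wrist_force': array([-0.60729554,  0.12394307, -0.20416937]), 'ft_torque': array([-0.04595069, -0.05523162, -0.01210645]), 'finger_gap': 0.08524475173686615}
-0.0187
scene {'mtx': array([[430.30436128,   0.        , 316.06695505],
       [  0.        , 430.30436128, 192.62928415],
       [  0.        ,   0.        ,   1.        ]]), 'R': array([[-0.84851751, -0.52906359,  0.01047632],
       [-0.36742656,  0.57480422, -0.73116198],
       [ 0.38080935, -0.62425302, -0.68212346]]), 't': array([0.47435006, 0.26823566, 0.83374544])}
side {'mtx': array([[468.20296982,   0.        , 323.46768147],
       [  0.        , 468.20296982, 201.5289742 ],
       [  0.        ,   0.        ,   1.        ]]), 'R': array([[ 0.88206467, -0.47097152, -0.01215536],
       [-0.32311187, -0.58596438, -0.74313152],
       [ 0.34287117,  0.6594176 , -0.66903497]]), 't': array([-0.47772677,  0.27284762,  0.82170186])}
```

View pics/scene0.png

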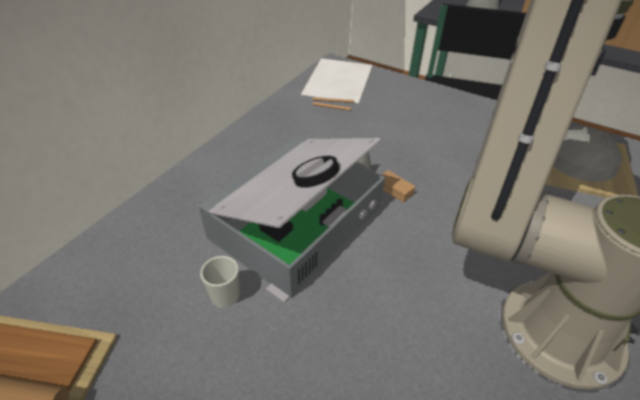

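View pics/side0.png

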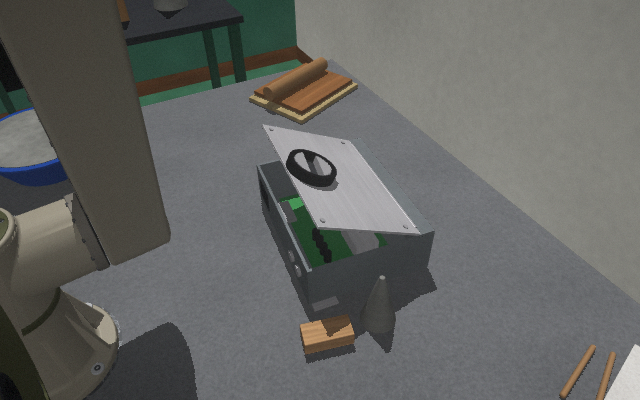

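```bash
cat > h.py <<'E'
from workcell import env
import cv2,numpy as np
def cloud(n,d):
    c=env.get_calibration(n);K=c["mtx"];v,u=np.mgrid[:400,:640]
    X=np.stack([(u-K[0,2])/K[0,0]*d,(v-K[1,2])/K[1,1]*d,d],-1)
    return (X-c["t"])@c["R"]
def cast(n,uv,nrm,off):
    c=env.get_calibration(n);K=c["mtx"]
    r=np.c_[np.array(uv,float),np.ones(len(uv))]@np.linalg.inv(K).T@c["R"]
    o=-c["R"].T@c["t"]; return o+r*((off-o@nrm)/(r@nrm))[:,None]
E
python3 - <<'E'
from h import *
np.set_printoptions(precision=4,suppress=True)
for n,poly,cor,col in(("scene",[(245,200),(300,155),(355,148),(330,185),(280,215)],[(283,224),(380,139),(216,208),(313,140)],(285,145,345,195)),
  ("side",[(275,135),(340,150),(400,225),(330,220)],[(265,125),(322,227),(419,234),(352,142)],(280,140,345,195))):
    p=cv2.imread(f"pics/{n}0.png");d=np.load(f"pics/{n}0d.npy");P=cloud(n,d)
    m=np.zeros((400,640),np.uint8);cv2.fillPoly(m,[np.array(poly)],1);x0,y0,x1,y1=col;m[y0:y1,x0:x1]=0
    Q=P[(m>0)&(d>0)]
    for _ in range(4):
        c=np.median(Q,0) if _==0 else Q.mean(0);w=np.linalg.svd(Q-c,full_matrices=0)[2][2];w*=np.sign(w[2]);r=(Q-c)@w
        if _<3:Q=Q[abs(r)<max(2*np.median(abs(r)),.002)]
    print(n,"normal",w,"ang",np.arccos(w[2]),"yaw",np.arctan2(-w[1],-w[0]),len(Q),r.std())
    print(cast(n,cor,w,c@w))
    g=p.max(2);b=np.zeros_like(m);b[y0:y1,x0:x1]=(g[y0:y1,x0:x1]<60)
    cs=max(cv2.findContours(b,0,2)[0],key=cv2.contourArea);e=cv2.fitEllipse(cv2.convexHull(cs));print("collar",e,cast(n,[e[0]],w,c@w+.02))
    for k in ([(222,280),(398,186)] if n=="scene" else [(327,335),(379,320),(270,165)]):
        print(k,P[k[1],k[0]])
E
```

```text
scene normal [ 0.4204 -0.0487  0.906 ] ang 0.4369629852800941 yaw 3.0262652508310914 1352 0.000578474721889634
[[ 0.4981  0.2109  0.2075]
 [ 0.4666 -0.1121  0.2048]
 [ 0.6976  0.1799  0.1133]
 [ 0.6509 -0.1304  0.1183]]
collar ((315.4991455078125, 171.16458129882812), (25.515270233154297, 48.52507400512695), 69.26860809326172) [[0.525  0.0608 0.209 ]]
(222, 280) [0.6206 0.2689 0.0195]
(398, 186) [ 0.4287 -0.1826  0.0309]
side normal [ 0.421  -0.0475  0.9058] ang 0.4374954215566312 yaw 3.029201245862139 2498 0.0007003707845815288
[[ 0.5142  0.2094  0.1991]
 [ 0.4768 -0.1214  0.1991]
 [ 0.6698 -0.1454  0.1081]
 [ 0.7174  0.1819  0.1032]]
collar ((310.5110778808594, 167.8184814453125), (32.02151870727539, 53.64040756225586), 115.14725494384766) [[0.529  0.0229 0.2045]]
(327, 335) [ 0.4373 -0.2091  0.0296]
(379, 320) [ 0.5344 -0.2253  0.027 ]
(270, 165) [0.5156 0.2099 0.0905]
```

Emit:
arm_command(rows=[{"delta_pos": [0, 0, -1], "rot": [0, 0, 0], "fingers": 1}, {"delta_pos": [0, 0, -1], "rot": [0, 0, 0], "fingers": 1}, {"delta_pos": [0.96, -0.84, 0], "rot": [0, 0, 0], "fingers": 1}, {"delta_pos": [0.96, -0.84, 0], "rot": [0, 0, 0], "fingers": 1}, {"delta_pos": [0.96, -0.84, 0], "rot": [0, 0, 0], "fingers": 1}, {"delta_pos": [0.96, -0.84, 0], "rot": [0, 0, 0], "fingers": 1}, {"delta_pos": [0.96, -0.84, 0], "rot": [0, 0, 0], "fingers": 1}, {"delta_pos": [0.96, -0.84, 0], "rot": [0, 0, 0], "fingers": 1}, {"delta_pos": [0.96, -0.84, 0], "rot": [0, 0, 0], "fingers": 1}, {"delta_pos": [0.96, -0.84, 0], "rot": [0, 0, 0], "fingers": 1}, {"delta_pos": [0.96, -0.84, 0], "rot": [0, 0, 0], "fingers": 1}, {"delta_pos": [0.96, -0.84, 0], "rot": [0, 0, 0], "fingers": 1}, {"delta_pos": [0.96, -0.84, 0], "rot": [0, 0, 0], "fingers": 1}, {"delta_pos": [0.96, -0.84, 0], "rot": [0, 0, 0], "fingers": 1}])

```text
clock: 1.5
tcp_pos: [0.3183, -0.3012, 0.271]
orientation: [-0.0, 0.992, 0.128, -0.0]
wrist_force: [0.1, -0.7, -0.7]
finger_gap: -0.0001
```

Emit:
arm_command(rows=[{"delta_pos": [0.96, -0.84, 0], "rot": [0, 0, 0], "fingers": 1}, {"delta_pos": [0.96, -0.84, 0], "rot": [0, 0, 0], "fingers": 1}, {"delta_pos": [0.96, -0.84, 0], "rot": [0, 0, 0], "fingers": 1}, {"delta_pos": [0.96, -0.84, 0], "rot": [0, 0, 0], "fingers": 1}, {"delta_pos": [0.96, -0.84, 0], "rot": [0, 0, 0], "fingers": 1}, {"delta_pos": [0.96, -0.84, 0], "rot": [0, 0, 0], "fingers": 1}, {"delta_pos": [0.96, -0.84, 0], "rot": [0, 0, 0], "fingers": 1}, {"delta_pos": [0.96, -0.84, 0], "rot": [0, 0, 0], "fingers": 1}, {"delta_pos": [0.96, -0.84, 0], "rot": [0, 0, 0], "fingers": 1}, {"delta_pos": [0.96, -0.84, 0], "rot": [0, 0, 0], "fingers": 1}, {"delta_pos": [0.96, -0.84, 0], "rot": [0, 0, 0], "fingers": 1}, {"delta_pos": [0.96, -0.84, 0], "rot": [0, 0, 0], "fingers": 1}])

```text
clock: 2.7
tcp_pos: [0.4896, -0.0476, 0.2709]
orientation: [-0.0, 0.992, 0.129, -0.0]
wrist_force: [-0.5, -0.4, 0.1]
finger_gap: -0.0002
```

Emit:
arm_command(rows=[{"delta_pos": [0, 0, 0], "rot": [0, 0, -0.0232], "fingers": 1}, {"delta_pos": [0, 0, 0], "rot": [0, 0, -0.0232], "fingers": 1}, {"delta_pos": [0, 0, 0], "rot": [0, 0, -0.0232], "fingers": 1}, {"delta_pos": [0, 0, 0], "rot": [0, 0, -0.0232], "fingers": 1}, {"delta_pos": [0, 0, 0], "rot": [0, 0, -0.0232], "fingers": 1}, {"delta_pos": [0, 0, 0], "rot": [0, 0, -0.0232], "fingers": 1}, {"delta_pos": [0, 0, 0], "rot": [0, 0, -0.0232], "fingers": 1}, {"delta_pos": [0, 0, 0], "rot": [0, 0, -0.0232], "fingers": 1}, {"delta_pos": [0, 0, 0], "rot": [0, 0, -0.0232], "fingers": 1}, {"delta_pos": [0, 0, 0], "rot": [0, 0, -0.0232], "fingers": 1}, {"delta_pos": [0, 0, 0], "rot": [0, 0, -0.0232], "fingers": 1}, {"delta_pos": [0, 0, 0], "rot": [0, 0, -0.0232], "fingers": 1}, {"delta_pos": [0, 0, 0], "rot": [0, 0, -0.0232], "fingers": 1}, {"delta_pos": [0, 0, 0], "rot": [0, 0, -0.0232], "fingers": 1}, {"delta_pos": [0, 0, 0], "rot": [0, 0, -0.0232], "fingers": 1}, {"delta_pos": [0, 0, 0], "rot": [0, 0, -0.0232], "fingers": 1}, {"delta_pos": [0, 0, 0], "rot": [0, 0, -0.0232], "fingers": 1}, {"delta_pos": [0, 0, 0], "rot": [0, 0, -0.0232], "fingers": 1}, {"delta_pos": [0, 0, 0], "rot": [0, 0, -0.0232], "fingers": 1}, {"delta_pos": [0, 0, 0], "rot": [0, 0, 0], "fingers": 1}])

```text
clock: 4.7
tcp_pos: [0.4891, -0.0486, 0.2709]
orientation: [-0.0, 0.057, 0.998, 0.0]
wrist_force: [-0.4, -0.4, 0.3]
finger_gap: -0.0002
```

Emit:
arm_command(rows=[{"delta_pos": [0, 0, 1], "fingers": 1}, {"delta_pos": [0, 0, 1], "fingers": 1}, {"delta_pos": [0, 0, 1], "fingers": 1}, {"delta_pos": [0, 0, 0.5], "fingers": 1}, {"delta_pos": [0, 0, 0.5], "fingers": 1}, {"delta_pos": [0, 0, 0.5], "fingers": 1}])

```text
schema error: expected keys delta_pos, rot, fingers
```

Emit:
arm_command(rows=[{"delta_pos": [0, 0, 0.4], "fingers": 1}, {"delta_pos": [0, 0, 0.4], "fingers": 1}, {"delta_pos": [0, 0, 0.4], "fingers": 1}, {"delta_pos": [0, 0, 0.4], "fingers": 1}, {"delta_pos": [0, 0, 0.4], "fingers": 1}, {"delta_pos": [0, 0, 0.4], "fingers": 1}])

```text
schema error: expected keys delta_pos, rot, fingers
```

Emit:
arm_command(rows=[{"delta_pos": [0, 0, 1], "rot": [0, 0, 0], "fingers": 1}, {"delta_pos": [0, 0, 1], "rot": [0, 0, 0], "fingers": 1}, {"delta_pos": [0, 0, 1], "rot": [0, 0, 0], "fingers": 1}, {"delta_pos": [0, 0, 0.5], "rot": [0, 0, 0], "fingers": 1}, {"delta_pos": [0, 0, 0.5], "rot": [0, 0, 0], "fingers": 1}, {"delta_pos": [0, 0, 0.5], "rot": [0, 0, 0], "fingers": 1}])

```text
clock: 5.3
tcp_pos: [0.4898, -0.0488, 0.1815]
orientation: [0.001, 0.058, 0.998, -0.0]
wrist_force: [-0.9, -0.2, 2.8]
finger_gap: 0.0003
```

Emit:
arm_command(rows=[{"delta_pos": [0, 0, 0.4], "rot": [0, 0, 0], "fingers": 1}, {"delta_pos": [0, 0, 0.4], "rot": [0, 0, 0], "fingers": 1}, {"delta_pos": [0, 0, 0.4], "rot": [0, 0, 0], "fingers": 1}, {"delta_pos": [0, 0, 0.4], "rot": [0, 0, 0], "fingers": 1}, {"delta_pos": [0, 0, 0.4], "rot": [0, 0, 0], "fingers": 1}, {"delta_pos": [0, 0, 0.4], "rot": [0, 0, 0], "fingers": 1}])

```text
clock: 5.9
tcp_pos: [0.4892, -0.0487, 0.1326]
orientation: [-0.0, 0.057, 0.998, -0.0]
wrist_force: [-1.1, 0.3, 2.9]
finger_gap: -0.0
```

Plate is following. Continue to the stop in smaller steps.

Emit:
arm_command(rows=[{"delta_pos": [0, 0, 0.4], "rot": [0, 0, 0], "fingers": 1}, {"delta_pos": [0, 0, 0.4], "rot": [0, 0, 0], "fingers": 1}, {"delta_pos": [0, 0, 0.3], "rot": [0, 0, 0], "fingers": 1}, {"delta_pos": [0, 0, 0.1], "rot": [0, 0, 0], "fingers": 1}, {"delta_pos": [0, 0, 0.1], "rot": [0, 0, 0], "fingers": 1}, {"delta_pos": [0, 0, 0], "rot": [0, 0, 0], "fingers": 1}])

```text
clock: 6.5
tcp_pos: [0.4896, -0.0487, 0.1071]
orientation: [0.0, 0.057, 0.998, -0.0]
wrist_force: [-0.0, 0.8, 0.2]
finger_gap: 0.0002
```

Emit:
arm_command(rows=[{"delta_pos": [0, 0, 0.05], "rot": [0, 0, 0], "fingers": 1}, {"delta_pos": [0, 0, 0.05], "rot": [0, 0, 0], "fingers": 1}, {"delta_pos": [0, 0, 0.05], "rot": [0, 0, 0], "fingers": 1}, {"delta_pos": [0, 0, 0], "rot": [0, 0, 0], "fingers": 1}, {"delta_pos": [0, 0, 0], "rot": [0, 0, 0], "fingers": 1}])

```text
clock: 7.0
tcp_pos: [0.4899, -0.0488, 0.1059]
orientation: [0.001, 0.057, 0.998, -0.0]
wrist_force: [-3.9, 1.5, 12.1]
finger_gap: -0.0001
```

Emit:
arm_command(rows=[{"delta_pos": [0, 0, -1], "rot": [0, 0, 0], "fingers": 1}, {"delta_pos": [0, 0, -1], "rot": [0, 0, 0], "fingers": 1}, {"delta_pos": [0, 0, -1], "rot": [0, 0, 0], "fingers": 1}, {"delta_pos": [0, 0, -1], "rot": [0, 0, 0], "fingers": 1}, {"delta_pos": [0, 0, -1], "rot": [0, 0, 0], "fingers": 1}, {"delta_pos": [0, 0, 0], "rot": [0, 0, 0], "fingers": 1}])

```text
clock: 7.6
tcp_pos: [0.4913, -0.0492, 0.2071]
orientation: [0.003, 0.057, 0.998, -0.001]
wrist_force: [0.5, -0.0, 0.1]
finger_gap: 0.0001
```

```bash
python3 - <<'E'
from h import *
c=env.get_calibration("wrist");print(c)
ims=[]
for n in("wrist","scene","side"):
    p,d=env.read_camera(n);cv2.imwrite(f"pics/{n}1.png",p);np.save(f"pics/{n}1d.npy",d);ims.append(p)
np.savez("pics/w1.npz",**c)
cv2.imwrite("pics/both1.png",np.vstack([cv2.resize(ims[1][100:300,160:480],(800,300))[:,:],cv2.resize(ims[2][80:280,200:520],(800,300))]))
E
```

```text
{'mtx': array([[309.70691629,   0.        , 316.70455572],
       [  0.        , 309.70691629, 201.32537143],
       [  0.        ,   0.        ,   1.        ]]), 'R': array([[ 1.13647903e-01,  9.93520744e-01, -8.28306478e-04],
       [ 9.56431464e-01, -1.09179549e-01,  2.70774224e-01],
       [ 2.68929375e-01, -3.15651413e-02, -9.62642526e-01]]), 't': array([-0.0070192 , -0.50422216,  0.2201502 ])}
```

View pics/wrist1.png

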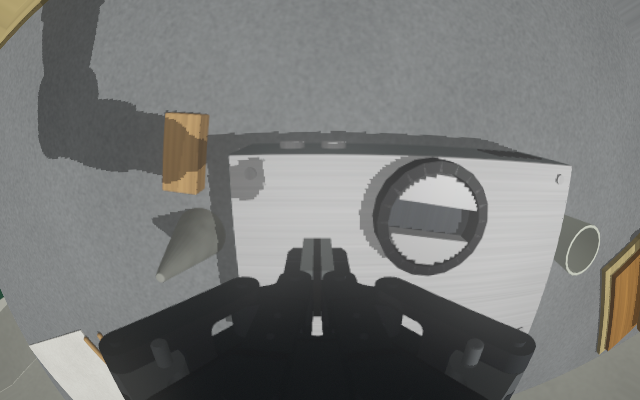

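View pics/both1.png

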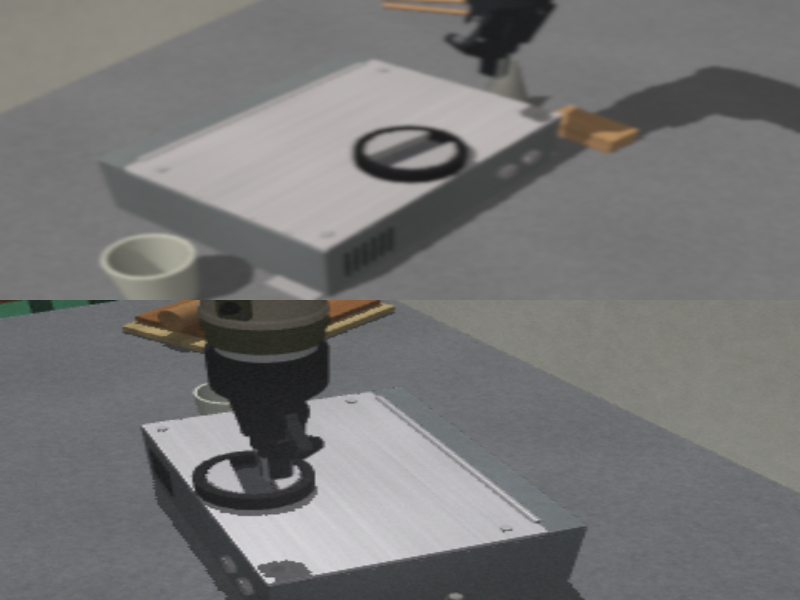

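```bash
python3 - <<'E'
from h import *
np.set_printoptions(precision=4,suppress=True)
c=np.load("pics/w1.npz")
def wcast(uv,z):
    uv=np.array(uv,float).reshape(-1,1,2)
    n=cv2.fisheye.undistortPoints(uv,c["mtx"],np.zeros(4))[:,0]
    r=np.c_[n,np.ones(len(n))]@c["R"];o=-c["R"].T@c["t"];return (o+r*((z-o[2])/r[:,2])[:,None])[:,:2]
def run(n,roi,f,bt):
    p=cv2.imread(f"pics/{n}1.png");g=cv2.cvtColor(p,6);x0,y0,x1,y1=roi
    b=np.zeros_like(g);b[y0:y1,x0:x1]=g[y0:y1,x0:x1]<75
    cs,h=cv2.findContours(b,cv2.RETR_CCOMP,cv2.CHAIN_APPROX_NONE)
    hs=[k for k,q in zip(cs,h[0]) if q[3]>=0]
    k=max(hs,key=cv2.contourArea) if hs else None
    o=max([q for q,w in zip(cs,h[0]) if w[3]<0],key=cv2.contourArea)
    for nm,k in(("in",k),("out",o)):
        if k is None: continue
        P=f(k.reshape(-1,2),.126);e=cv2.fitEllipse((P*1e3).astype(np.float32));print(n,nm,e)
    m=np.zeros_like(g);cv2.fillPoly(m,[cv2.convexHull(o)],1)
    b=((g>bt)&(m>0)).astype(np.uint8);b=cv2.erode(b,np.ones((2,2)))
    for q in sorted(cv2.findContours(b,0,1)[0],key=cv2.contourArea)[-2:]:
        P=f(q.reshape(-1,2),.126)*1e3;print(" seg",cv2.contourArea(q),q.reshape(-1,2).mean(0),cv2.minAreaRect(P.astype(np.float32)),cv2.boxPoints(cv2.minAreaRect(P.astype(np.float32))).round(1).tolist())
run("wrist",(365,150,495,280),wcast,150)
run("scene",(296,145,352,176),lambda k,z:cast("scene",k,np.array([0,0,1.]),z)[:,:2],140)
# hatch front edge corners and hinge side in wrist, z=.106
print(wcast([(229,155),(571,166)],.106))
E
```

```text
wrist in ((534.6845092773438, 6.879235744476318), (3.1003620624542236, 5.08258581161499), 31.24458122253418)
wrist out ((534.0997924804688, 30.7105712890625), (42.87156295776367, 62.28908157348633), 149.8673553466797)
 seg 435.5 [420.2314 254.1818] ((542.7696533203125, 31.412639617919922), (52.082157135009766, 11.896276473999023), 66.10770416259766) [[526.7999877929688, 10.0], [537.7000122070312, 5.199999809265137], [558.7999877929688, 52.79999923706055], [547.9000244140625, 57.599998474121094]]Traceback (most recent call last):
  File "<stdin>", line 23, in <module>
  File "<stdin>", line 12, in run
TypeError: 'NoneType' object is not subscriptable
```

```bash
python3 - <<'E'
from h import *
g=cv2.imread("pics/wrist1.png",0);print(g[150:285:3,430]);print(g[215,360:500:3]);print(g[150:285:3,410])
g=cv2.imread("pics/scene1.png",0);print(g[145:178,325]);print(g[160,296:352:2])
E
```

```text
[ 81  82 108  58  75  87  87  87  96 193 210 209 208 208 207 206 206 205
 139 104 104 103 103 102 103 102 102  87 104 130 194 192 191 191 190 189
 188 188 139  74  74  72 181 189 192]
[132 132 132 132  94  66  70  77  77  77  96 100 101 101 100  99 100 102
 101 101 100 101 101 104 103 105 103 104 106 107 106 106 107 107  80  81
  79  72  72  72  93  93  93 197 197 198 198]
[ 81  83 126 127  73  58  59  81  82  86  98  93 193 202 202 201 200 130
 101 101 102 101 102 101 100 100  76 104 112 191 190 190 189 188 188 187
 186  61  70  69  69 108 192 188 183]
[123 135 155 170 174 174 175 175 176 176 176 176 176 176 176 177 178 178
 177 177 177 177 176 177 178 178 178 177 178 179 179 180 182]
[180 179 180 180 179 177 177 177 178 178 178 177 177 177 177 177 177 175
 174 174 174 175 176 176 178 180 177 169]
```

```bash
cat >> h.py <<'E'
def wcast(c,uv,z):
    n=cv2.fisheye.undistortPoints(np.array(uv,float).reshape(-1,1,2),c["mtx"],np.zeros(4))[:,0]
    r=np.c_[n,np.ones(len(n))]@c["R"];o=-c["R"].T@c["t"];return (o+r*((z-o[2])/r[:,2])[:,None])[:,:2]
def segs(g,roi,f,t):
    x0,y0,x1,y1=roi;b=np.zeros_like(g);b[y0:y1,x0:x1]=g[y0:y1,x0:x1]>t
    cs=[q for q in cv2.findContours(b,0,1)[0] if q[:,0,0].min()>x0 and q[:,0,0].max()<x1-1 and q[:,0,1].min()>y0 and q[:,0,1].max()<y1-1 and cv2.contourArea(q)>40]
    A=[]
    for q in cs:
        P=(f(q.reshape(-1,2),.126)*1e3).astype(np.float32);A.append(P)
        print("seg",cv2.contourArea(q),P.mean(0),cv2.minAreaRect(P))
    if A: print("all",cv2.minEnclosingCircle(np.vstack(A)))
E
python3 - <<'E'
from h import *
c=dict(np.load("pics/w1.npz"))
segs(cv2.imread("pics/wrist1.png",0),(372,156,492,276),lambda k,z:wcast(c,k,z),150)
segs(cv2.imread("pics/scene1.png",0),(300,183,348,221),lambda k,z:cast("scene",k,np.array([0,0,1.]),z)[:,:2],130)
print(wcast(c,[(229,155),(571,166)],.106))
g=cv2.imread("pics/scene1.png",0);print(g[183:222,324]); print(g[200,296:352:2])
E
```

```text
seg 1379.5 [535.3397    37.318924] ((538.3626098632812, 37.56228256225586), (69.46045684814453, 23.82935905456543), 75.41290283203125)
seg 1657.5 [490.7116    48.888348] ((488.5413818359375, 50.855308532714844), (69.26626586914062, 24.58343505859375), 75.81375122070312)
all ((513.2742919921875, 44.2155647277832), 38.495262145996094)
seg 165.0 [491.53625   52.231056] ((488.8664855957031, 51.33977508544922), (63.67245864868164, 23.349084854125977), 75.36679077148438)
seg 149.5 [535.798     37.938637] ((538.35205078125, 38.40134811401367), (64.90847778320312, 23.024255752563477), 74.95327758789062)
all ((513.978515625, 44.438804626464844), 37.77833938598633)
[[ 0.44495417 -0.11500496]
 [ 0.4837628   0.21446297]]
[130  85  58  93 140 162 167 166 158 140 115  98  91  88  82  76  72  70
  70  71  81 104 134 155 165 167 168 164 147 108  65  38  31  27  26  25
  27  38  77]
[179 179 147  61  56 134 165 158 133 106  92  88  79  73  70  72  78 105
 142 163 167 167 161 107  38  54 104 155]
```

Emit:
arm_command(rows=[{"delta_pos": [-0.132, 0.952, 0], "rot": [0, 0, 0], "fingers": 1}, {"delta_pos": [-0.132, 0.952, 0], "rot": [0, 0, 0], "fingers": 1}, {"delta_pos": [-0.132, 0.952, 0], "rot": [0, 0, 0], "fingers": 1}, {"delta_pos": [-0.132, 0.952, 0], "rot": [0, 0, 0], "fingers": 1}, {"delta_pos": [-0.132, 0.952, 0], "rot": [0, 0, 0], "fingers": 1}, {"delta_pos": [0, 0, 1], "rot": [0, 0, 0.022], "fingers": 1}, {"delta_pos": [0, 0, 1], "rot": [0, 0, 0], "fingers": 1}, {"delta_pos": [0, 0, 1], "rot": [0, 0, 0], "fingers": 1}, {"delta_pos": [0, 0, 0], "rot": [0, 0, 0], "fingers": 1}, {"delta_pos": [0, 0, 0], "rot": [0, 0, 0], "fingers": 1}])

```text
clock: 8.75
tcp_pos: [0.5125, 0.0444, 0.1434]
orientation: [-0.001, 0.126, 0.992, -0.0]
wrist_force: [-0.4, -0.1, -0.0]
finger_gap: -0.0002
```

```bash
python3 - <<'E'
from h import *
s=env.get_state();print(s["tcp_pos"],s["orientation"],s["joint_pos"])
p,d=env.read_camera("wrist");q,_=env.read_camera("scene")
cv2.imwrite("pics/c2.png",np.hstack([cv2.resize(p[150:350,220:420],(400,400)),cv2.resize(q[160:240,284:364],(400,400))]))
E
```

```text
[0.51247037 0.0444111  0.143432  ] [-1.22781972e-03  1.25873666e-01  9.92045511e-01 -1.27462391e-04] [-6.96443705e-02  2.43560142e-01 -2.68734907e-01  1.06096740e+00
 -1.15689814e-04  1.82772871e-01]
```

View pics/c2.png

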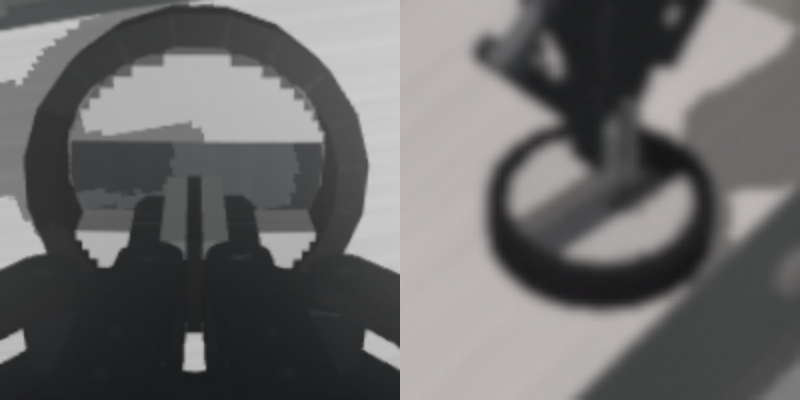

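Emit:
arm_command(rows=[{"delta_pos": [-0.05, 0, 0.3], "rot": [0, 0, 0], "fingers": 1}, {"delta_pos": [0, 0, 0.3], "rot": [0, 0, 0], "fingers": 1}, {"delta_pos": [0, 0, 0.3], "rot": [0, 0, 0], "fingers": 1}, {"delta_pos": [0, 0, 0.1], "rot": [0, 0, 0], "fingers": 1}, {"delta_pos": [0, 0, 0], "rot": [0, 0, 0], "fingers": 1}])

```text
clock: 9.35
tcp_pos: [0.5138, 0.0442, 0.1237]
orientation: [-0.001, 0.126, 0.992, -0.0]
wrist_force: [0.4, -0.1, 0.5]
finger_gap: -0.0001
```

Emit:
arm_command(rows=[{"delta_pos": [0, 0, 0.2], "rot": [0, 0, 0], "fingers": 1}, {"delta_pos": [0, 0, 0.2], "rot": [0, 0, 0], "fingers": 1}, {"delta_pos": [0, 0, 0.08], "rot": [0, 0, 0], "fingers": 1}, {"delta_pos": [0, 0, 0], "rot": [0, 0, 0], "fingers": 1}, {"delta_pos": [0, 0, 0], "rot": [0, 0, 0], "fingers": 1}])

```text
clock: 9.85
tcp_pos: [0.5143, 0.0441, 0.1146]
orientation: [-0.0, 0.126, 0.992, -0.0]
wrist_force: [-0.1, 1.0, 0.4]
finger_gap: 0.0001
```

Emit:
arm_command(rows=[{"delta_pos": [0, 0, 0], "rot": [0, 0, 0.014], "fingers": 1}, {"delta_pos": [0, 0, 0], "rot": [0, 0, 0.014], "fingers": 1}, {"delta_pos": [0, 0, 0], "rot": [0, 0, 0.014], "fingers": 1}, {"delta_pos": [0, 0, 0], "rot": [0, 0, 0.014], "fingers": 1}, {"delta_pos": [0, 0, 0], "rot": [0, 0, 0.014], "fingers": 1}, {"delta_pos": [0, 0, 0], "rot": [0, 0, 0.014], "fingers": 1}, {"delta_pos": [0, 0, 0], "rot": [0, 0, 0.014], "fingers": 1}])

```text
clock: 10.55
tcp_pos: [0.5145, 0.0441, 0.1149]
orientation: [0.0, 0.422, 0.906, 0.0]
wrist_force: [-0.2, 0.2, -0.9]
finger_gap: 0.0003
```

```bash
python3 - <<'E'
from h import *
s=env.get_state();print(s["tcp_pos"],s["orientation"],s["wrist_force"],s["ft_torque"])
E
```

```text
[0.51446626 0.04411305 0.11488474] [2.05221100e-04 4.22206547e-01 9.06499635e-01 3.71343348e-05] [-0.22222136  0.20432626 -0.87032447] [-0.00653745 -0.02085061  0.03576435]
```

Emit:
arm_command(rows=[{"delta_pos": [0, 0, 0], "rot": [0, 0, 0.014], "fingers": 1}, {"delta_pos": [0, 0, 0], "rot": [0, 0, 0.014], "fingers": 1}, {"delta_pos": [0, 0, 0], "rot": [0, 0, 0.014], "fingers": 1}, {"delta_pos": [0, 0, 0], "rot": [0, 0, 0.014], "fingers": 1}, {"delta_pos": [0, 0, 0], "rot": [0, 0, 0.014], "fingers": 1}, {"delta_pos": [0, 0, 0], "rot": [0, 0, 0.014], "fingers": 1}, {"delta_pos": [0, 0, 0], "rot": [0, 0, 0.014], "fingers": 1}, {"delta_pos": [0, 0, 0], "rot": [0, 0, 0.014], "fingers": 1}, {"delta_pos": [0, 0, 0], "rot": [0, 0, 0.014], "fingers": 1}])

```text
clock: 11.45
tcp_pos: [0.5142, 0.0445, 0.1149]
orientation: [-0.0, 0.739, 0.674, 0.0]
wrist_force: [0.2, 1.5, 0.5]
finger_gap: -0.0001
```

```bash
python3 - <<'E'
from h import *
s=env.get_state();print(s["tcp_pos"],s["orientation"],s["wrist_force"],s["ft_torque"],s["joint_pos"][5])
p,d=env.read_camera("wrist");q,_=env.read_camera("scene")
cv2.imwrite("pics/c3.png",np.hstack([cv2.resize(p[130:330,220:420],(400,400)),cv2.resize(q[160:240,284:364],(400,400))]))
E
```

```text
[0.51418891 0.04446386 0.11494505] [-1.62046936e-04  7.38975014e-01  6.73732791e-01  1.70273435e-04] [0.23100254 1.47413473 0.53926308] [0.17940286 0.11163301 0.01888517] 1.593444021831373
```

View pics/c3.png

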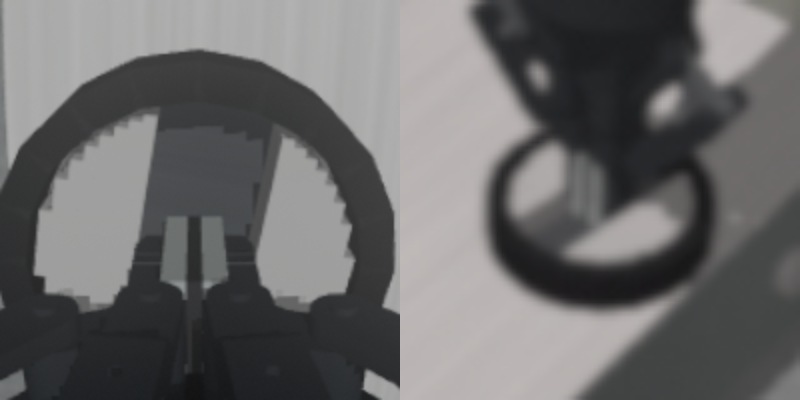

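Emit:
arm_command(rows=[{"delta_pos": [0, 0, 0], "rot": [0, 0, -0.0224], "fingers": 1}, {"delta_pos": [0, 0, 0], "rot": [0, 0, -0.0224], "fingers": 1}, {"delta_pos": [0, 0, 0], "rot": [0, 0, -0.0224], "fingers": 1}, {"delta_pos": [0, 0, 0], "rot": [0, 0, -0.0224], "fingers": 1}, {"delta_pos": [0, 0, 0], "rot": [0, 0, -0.0224], "fingers": 1}, {"delta_pos": [0, 0, 0], "rot": [0, 0, -0.0224], "fingers": 1}, {"delta_pos": [0, 0, 0], "rot": [0, 0, -0.0224], "fingers": 1}, {"delta_pos": [0, 0, 0], "rot": [0, 0, -0.0224], "fingers": 1}, {"delta_pos": [0, 0, 0], "rot": [0, 0, -0.0224], "fingers": 1}, {"delta_pos": [0, 0, 0], "rot": [0, 0, -0.0224], "fingers": 1}, {"delta_pos": [0, 0, 0], "rot": [0, 0, 0], "fingers": 0.55}, {"delta_pos": [0, 0, 0], "rot": [0, 0, 0], "fingers": 0.55}, {"delta_pos": [0, 0, 0], "rot": [0, 0, 0], "fingers": 0.55}, {"delta_pos": [0, 0, 0], "rot": [0, 0, 0], "fingers": 0.55}, {"delta_pos": [0, 0, 0], "rot": [0, 0, 0], "fingers": 0.55}])

```text
clock: 13.05
tcp_pos: [0.5143, 0.0441, 0.1147]
orientation: [0.0, 0.126, 0.992, -0.0]
wrist_force: [0.7, -0.6, 0.3]
finger_gap: 0.0382
```

```bash
python3 - <<'E'
from h import *
s=env.get_state();print(s["tcp_pos"],s["orientation"],s["wrist_force"],s["ft_torque"],s["joint_pos"][5],s["finger_gap"])
p,d=env.read_camera("wrist");q,_=env.read_camera("scene")
cv2.imwrite("pics/c4.png",np.hstack([cv2.resize(p[130:330,220:420],(400,400)),cv2.resize(q[160:240,284:364],(400,400))]))
E
```

```text
[0.5143356  0.04412952 0.11467302] [ 3.55866412e-05  1.26145767e-01  9.92011715e-01 -4.34694353e-05] [ 0.65983295 -0.6347692   0.34903513] [ 0.03133325 -0.00051699 -0.00346631] 0.18301020196163653 0.038219481292705894
```

View pics/c4.png

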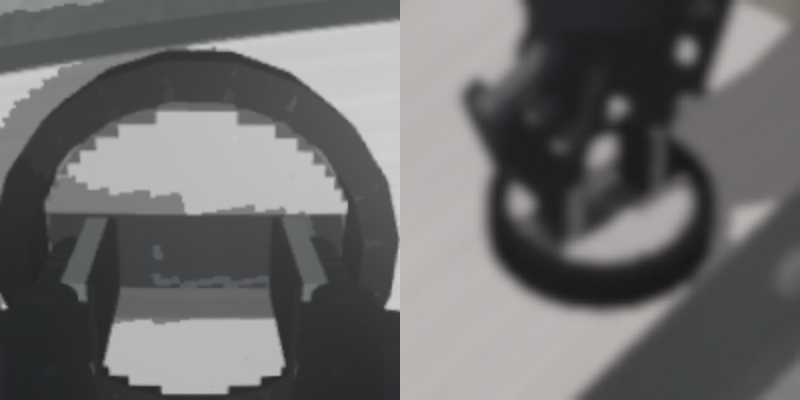

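Emit:
arm_command(rows=[{"delta_pos": [0, 0, 0.1], "rot": [0, 0, 0], "fingers": 0.55}, {"delta_pos": [0, 0, 0.08], "rot": [0, 0, 0], "fingers": 0.55}, {"delta_pos": [0, 0, 0], "rot": [0, 0, 0.01], "fingers": 0.55}, {"delta_pos": [0, 0, 0], "rot": [0, 0, 0.01], "fingers": 0.55}, {"delta_pos": [0, 0, 0], "rot": [0, 0, 0.01], "fingers": 0.55}, {"delta_pos": [0, 0, 0], "rot": [0, 0, 0.01], "fingers": 0.55}, {"delta_pos": [0, 0, 0], "rot": [0, 0, 0.01], "fingers": 0.55}])

```text
clock: 13.85
tcp_pos: [0.5139, 0.0443, 0.1108]
orientation: [-0.0, 0.281, 0.96, 0.0]
wrist_force: [-0.3, 0.8, -0.5]
finger_gap: 0.0383
```

```bash
python3 - <<'E'
from h import *
s=env.get_state();print(s["tcp_pos"],s["orientation"],s["wrist_force"],s["ft_torque"],s["joint_pos"][5],s["finger_gap"])
E
```

```text
[0.51393996 0.04431785 0.11077829] [-3.82528994e-04  2.80586430e-01  9.59828687e-01  7.37083238e-06] [-0.30346181  0.7733822  -0.51625321] [0.10716956 0.12395176 0.10380847] 0.499011178842463 0.03830545719429152
```

Emit:
arm_command(rows=[{"delta_pos": [0, 0, 0], "rot": [0, 0, 0.0145], "fingers": 0.55}, {"delta_pos": [0, 0, 0], "rot": [0, 0, 0.0145], "fingers": 0.55}, {"delta_pos": [0, 0, 0], "rot": [0, 0, 0.0145], "fingers": 0.55}, {"delta_pos": [0, 0, 0], "rot": [0, 0, 0.0145], "fingers": 0.55}, {"delta_pos": [0, 0, 0], "rot": [0, 0, 0.0145], "fingers": 0.55}, {"delta_pos": [0, 0, 0], "rot": [0, 0, 0.0145], "fingers": 0.55}, {"delta_pos": [0, 0, 0], "rot": [0, 0, 0.0145], "fingers": 0.55}, {"delta_pos": [0, 0, 0], "rot": [0, 0, 0.0145], "fingers": 0.55}, {"delta_pos": [0, 0, 0], "rot": [0, 0, 0.0145], "fingers": 0.55}, {"delta_pos": [0, 0, 0], "rot": [0, 0, 0.0145], "fingers": 0.55}, {"delta_pos": [0, 0, 0], "rot": [0, 0, 0.0145], "fingers": 0.55}, {"delta_pos": [0, 0, 0], "rot": [0, 0, 0.0145], "fingers": 0.55}, {"delta_pos": [0, 0, 0], "rot": [0, 0, 0], "fingers": 0.55}])

```text
clock: 15.15
tcp_pos: [0.5139, 0.0444, 0.1108]
orientation: [-0.0, 0.738, 0.675, -0.0]
wrist_force: [-1.2, 1.2, 0.1]
finger_gap: 0.0385
```

```bash
cat > st.py <<'E'
from h import *
s=env.get_state();o=s["orientation"]
print(s["tcp_pos"],"psi",np.degrees(2*np.arctan2(o[2],o[1])),s["wrist_force"],s["ft_torque"],s["joint_pos"][5],s["finger_gap"])
E
python3 st.py
```

```text
[0.51390462 0.04437168 0.11079943] psi 84.89704847452323 [-1.15090467  1.15912707  0.12192021] [0.13355747 0.10617366 0.00854771] 1.5901311300863963 0.038490562286156424
```

Emit:
arm_command(rows=[{"delta_pos": [0, 0, 0], "rot": [0, 0, 0.005], "fingers": 0.55}, {"delta_pos": [0, 0, 0], "rot": [0, 0, 0.005], "fingers": 0.55}, {"delta_pos": [0, 0, 0], "rot": [0, 0, 0.005], "fingers": 0.55}, {"delta_pos": [0, 0, 0], "rot": [0, 0, 0.005], "fingers": 0.55}])

```text
clock: 15.55
tcp_pos: [0.514, 0.0445, 0.1108]
orientation: [-0.0, 0.778, 0.628, -0.0]
wrist_force: [-1.2, 1.8, -0.5]
finger_gap: 0.0385
```

```bash
python3 st.py
```

```text
[0.51397727 0.04450762 0.1107879 ] psi 77.79230463040291 [-1.2224876   1.75475969 -0.49945691] [0.31989119 0.07197645 0.08735566] 1.7141974829758653 0.038495824230431616
```

Emit:
arm_command(rows=[{"delta_pos": [0, 0, 0], "rot": [0, 0, 0.004], "fingers": 0.55}, {"delta_pos": [0, 0, 0], "rot": [0, 0, 0.004], "fingers": 0.55}, {"delta_pos": [0, 0, 0], "rot": [0, 0, 0], "fingers": 0.55}])

```text
clock: 15.85
tcp_pos: [0.514, 0.0445, 0.1108]
orientation: [-0.0, 0.794, 0.608, -0.0]
wrist_force: [-1.3, 2.1, -1.7]
finger_gap: 0.0389
```

```bash
python3 st.py
```

```text
[0.51400539 0.0445049  0.11084606] psi 74.91588151514169 [-1.28943373  2.09441298 -1.67016963] [0.5215966  0.13668759 0.69120933] 1.76450287070026 0.0389211154776239
```

Emit:
arm_command(rows=[{"delta_pos": [0, 0, 0], "rot": [0, 0, -0.008], "fingers": 0.55}, {"delta_pos": [0, 0, 0], "rot": [0, 0, -0.008], "fingers": 0.55}, {"delta_pos": [0, 0, 0], "rot": [0, 0, -0.005], "fingers": 0.55}, {"delta_pos": [0, 0, -0.4], "rot": [0, 0, 0], "fingers": 0.55}, {"delta_pos": [0, 0, -0.8], "rot": [0, 0, 0], "fingers": 0.55}, {"delta_pos": [0, 0, -1], "rot": [0, 0, 0], "fingers": 0.55}, {"delta_pos": [0, 0, -1], "rot": [0, 0, 0], "fingers": 0.55}, {"delta_pos": [0, 0, -1], "rot": [0, 0, 0], "fingers": 0.55}, {"delta_pos": [0, 0, -1], "rot": [0, 0, 0], "fingers": 0.55}, {"delta_pos": [0, 0, -1], "rot": [0, 0, 0], "fingers": 0.55}, {"delta_pos": [0, 0, 0], "rot": [0, 0, 0], "fingers": 0.55}, {"delta_pos": [0, 0, 0], "rot": [0, 0, 0], "fingers": 0.55}])

```text
clock: 17.05
tcp_pos: [0.5147, 0.0439, 0.2356]
orientation: [0.001, 0.753, 0.658, 0.0]
wrist_force: [-0.2, -0.7, -0.6]
finger_gap: 0.0383
```

```bash
python3 st.py; python3 - <<'E'
from h import *
c=env.get_calibration("wrist");p,d=env.read_camera("wrist");q,_=env.read_camera("scene")
g=cv2.cvtColor(q,6)
segs(g,(300,183,348,221),lambda k,z:cast("scene",k,np.array([0,0,1.]),z)[:,:2],130)
cv2.imwrite("pics/c5.png",np.hstack([cv2.resize(p[50:350,170:470],(400,400)),cv2.resize(q[140:260,264:384],(400,400))]))
E
```

```text
[0.51471857 0.04387741 0.23559561] psi 82.33806744658443 [-0.23229272 -0.70704938 -0.64486989] [ 0.01882342 -0.00507284 -0.02415017] 1.634339593507928 0.038349214597952215
seg 173.5 [514.7535   68.04299] ((516.8785400390625, 70.46589660644531), (24.48077392578125, 65.28378295898438), 83.69427490234375)
seg 232.0 [510.6707    26.309786] ((509.92388916015625, 23.937631607055664), (32.59891891479492, 66.88945770263672), 83.172607421875)
all ((513.8884887695312, 44.96482467651367), 37.950225830078125)
```

View pics/c5.png

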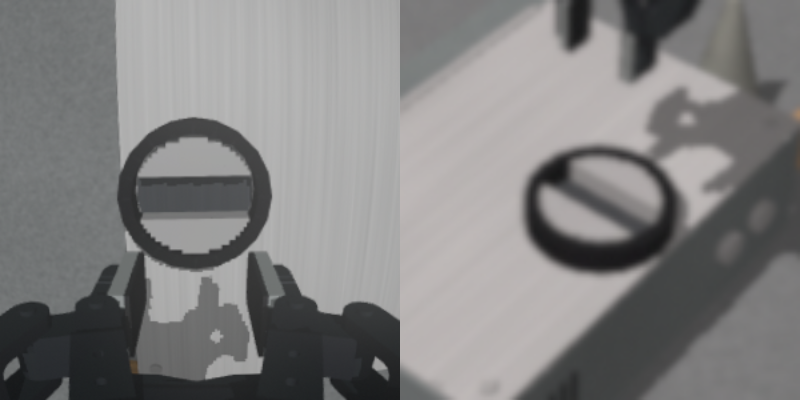

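```bash
python3 -c "
from workcell import env
print(env.hand_in())"
```

```text
the job is handed in; nothing more can be done
None
```

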